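# Press the diary named by the job ticket

## Task

The cover sample lying on the job ticket shows which of the three diaries is to be pressed now: take the diary of that colour and lay it flat and square in the middle of the press, its spine towards the front of the press and left about 35 mm outside the platen's front edge. Then turn the crank clockwise, as many turns as it takes, until the platen is tight on the diary and the crank comes to its stop. Leave the other two diaries and everything else on the bench where they are.

Things in the scene. Friction and masses are not known exactly. Their poses are not given: they have to be found in the camera images.
- book_blue: Finished pocket diary, a closed rigid book 112 long (its x) x 56 wide (its y) x 24 mm thick, about 0.13 kg, blue cloth cover. Origin: centre of its underside; z up. The spine (closed end, all cover colour, with a darker band near it) is the -x end, which faces the robot on the board; white page edges show on the other three sides.
- book_green: Finished pocket diary, a closed rigid book 112 long (its x) x 56 wide (its y) x 24 mm thick, about 0.13 kg, green cloth cover. Origin: centre of its underside; z up. The spine (closed end, all cover colour, with a darker band near it) is the -x end, which faces the robot on the board; white page edges show on the other three sides.
- book_red: Finished pocket diary, a closed rigid book 112 long (its x) x 56 wide (its y) x 24 mm thick, about 0.13 kg, red cloth cover. Origin: centre of its underside; z up. The spine (closed end, all cover colour, with a darker band near it) is the -x end, which faces the robot on the board; white page edges show on the other three sides.
- spine_blue (a point): Middle of the lower edge of the blue diary's spine, 56 mm from its origin along -x.
- spine_green (a point): Middle of the lower edge of the green diary's spine, 56 mm from its origin along -x.
- spine_red (a point): Middle of the lower edge of the red diary's spine, 56 mm from its origin along -x.
- swatch_blue: Flat blue cover-cloth sample tile, 50 x 60 x 4 mm, fixed. Origin: centre of its underside. One of the three tiles lies on the job ticket, the other two in the black sample tray.
- swatch_green: Flat green cover-cloth sample tile, 50 x 60 x 4 mm, fixed. Origin: centre of its underside. One of the three tiles lies on the job ticket, the other two in the black sample tray.
- swatch_red: Flat red cover-cloth sample tile, 50 x 60 x 4 mm, fixed. Origin: centre of its underside. One of the three tiles lies on the job ticket, the other two in the black sample tray.
- ticket_centre (a point): Middle of the job ticket, a small wooden clipboard 110 x 100 mm with white paper and a brass clip, lying flat on the robot's left; this point is on its top face, 6.5 mm above the table, under the sample tile that it carries.
- bed_front (a point): Top of the press bed (30 mm above the table), midway across, straight below the platen's front edge; x points into the press, y left, z up. The base (190 x 210 mm) reaches 50 mm in front of here as a ledge. The two columns (18 mm thick) stand 90 mm either side, 65 mm in. A fixed top plate, as deep as the platen, hangs 110 to 130 mm above the bed: reach in from the front, tool tilted.
- platen: The press's moving platen, dark steel, 130 x 150 x 18 mm. Origin: centre of its underside; it is 43 to 46 mm above the bed at the start and goes down 12 mm per crank turn.
- screw_axis (a point): Point on the vertical axis of the press screw, about which the crank turns, at the top of the brass nut (176 mm above the table); it does not move.
- crank (a joint): Angle of the press crank (rad): 0 = fully open, grows as it is turned clockwise seen from above, which lowers the platen; about 11.5 = platen meets a diary lying on the bed, 12.04 = the crank's stop, diary pressed tight. It stays where it is left.
- crank_knob (a point): Point on the axis of the red upright crank handle, a revolving cylinder of 20 mm diameter and 45 mm height, 50 mm from the screw axis; the point is 28 mm above the handle's foot and 17 mm below its top. It sinks with the platen as the crank is turned.
- weight: Dark iron weight with a knob, 64 mm diameter, 102 mm high, standing; a bystander. Origin: centre of its underside.
- paste_jar: Amber jar with a white lid, 68 mm diameter, 85 mm high; a bystander. Origin: centre of its underside.
- thread_spool: Yellow thread spool, 40 mm diameter, 53 mm high, standing in front of the press; a bystander. Origin: centre of its underside.
- iron: Small electric iron with a blue handle, about 150 x 75 x 95 mm; a bystander. Origin: underside.
- awl: Awl with a wooden handle, 150 mm long, lying on the robot's left; a bystander. Origin: underside of its middle.
- glue_brush: Glue brush, 200 mm long, lying on the robot's left; a bystander. Origin: underside of its middle.
- bone_folder: Flat ivory-coloured bone folder, 160 x 22 x 5 mm, lying on the robot's right; a bystander. Origin: underside of its middle.
There are look-alikes about, which are no part of the job. Leave any yellow look-alike of the book_red alone.

How it is judged (in metres and radians):
On the way:
1. the diary of the ticket's colour lies in place on the press bed, under the open platen (((horizontal distance between swatch_blue and ticket_centre below 0.03 m and x of spine_blue in the frame of bed_front between -0.052 and -0.018 m and y of book_blue in the frame of bed_front between -0.025 and 0.025 m and z of book_blue in the frame of bed_front between -0.004 and 0.005 m and angle between the x axis of book_blue and the x axis of bed_front, either way round below 0.15 rad and angle between book_blue's own z axis and vertical below 0.1 rad) or (horizontal distance between swatch_green and ticket_centre below 0.03 m and x of spine_green in the frame of bed_front between -0.052 and -0.018 m and y of book_green in the frame of bed_front between -0.025 and 0.025 m and z of book_green in the frame of bed_front between -0.004 and 0.005 m and angle between the x axis of book_green and the x axis of bed_front, either way round below 0.15 rad and angle between book_green's own z axis and vertical below 0.1 rad) or (horizontal distance between swatch_red and ticket_centre below 0.03 m and x of spine_red in the frame of bed_front between -0.052 and -0.018 m and y of book_red in the frame of bed_front between -0.025 and 0.025 m and z of book_red in the frame of bed_front between -0.004 and 0.005 m and angle between the x axis of book_red and the x axis of bed_front, either way round below 0.15 rad and angle between book_red's own z axis and vertical below 0.1 rad))), for 0.2 s.
At the end, for the whole second after the job is handed in: The diary of the ticket's colour lies flat and still on the bed, spine 18 to 52 mm outside the platen's front edge, within 25 mm of the middle, square within 0.15 rad; the platen presses it with more than 5 N; the other two diaries are within 20 mm of where they were (((horizontal distance between swatch_blue and ticket_centre below 0.03 m and x of spine_blue in the frame of bed_front between -0.052 and -0.018 m and y of book_blue in the frame of bed_front between -0.025 and 0.025 m and z of book_blue in the frame of bed_front between -0.004 and 0.005 m and angle between the x axis of book_blue and the x axis of bed_front, either way round below 0.15 rad and angle between book_blue's own z axis and vertical below 0.1 rad and contact force between platen and book_blue above 5 N and linear speed of book_blue below 0.01 m/s and distance of each of book_green, book_red from where it was at the start of the episode below 0.02 m) or (horizontal distance between swatch_green and ticket_centre below 0.03 m and x of spine_green in the frame of bed_front between -0.052 and -0.018 m and y of book_green in the frame of bed_front between -0.025 and 0.025 m and z of book_green in the frame of bed_front between -0.004 and 0.005 m and angle between the x axis of book_green and the x axis of bed_front, either way round below 0.15 rad and angle between book_green's own z axis and vertical below 0.1 rad and contact force between platen and book_green above 5 N and linear speed of book_green below 0.01 m/s and distance of each of book_blue, book_red from where it was at the start of the episode below 0.02 m) or (horizontal distance between swatch_red and ticket_centre below 0.03 m and x of spine_red in the frame of bed_front between -0.052 and -0.018 m and y of book_red in the frame of bed_front between -0.025 and 0.025 m and z of book_red in the frame of bed_front between -0.004 and 0.005 m and angle between the x axis of book_red and the x axis of bed_front, either way round below 0.15 rad and angle between book_red's own z axis and vertical below 0.1 rad and contact force between platen and book_red above 5 N and linear speed of book_red below 0.01 m/s and distance of each of book_blue, book_green from where it was at the start of the episode below 0.02 m))); the robot touches nothing.
It fails at once if a bystander (weight, jar, spool, iron, awl, brush or bone folder) is moved by more than 30 mm (distance of any of weight, paste_jar, thread_spool, iron, awl, glue_brush, bone_folder from where it was at the start of the episode above 0.03 m).
It also fails if it takes over 67 s, if anything falls off the work surface, if the arm or the gripper's body presses on something with over 40 N, if the wrist force passes 120 N, or if a joint passes its speed limit or range.

## Robot

A 6-joint arm with a two-finger parallel gripper is mounted at the origin on the work surface. World frame = base frame: x ahead of the robot, y to its left, z up, the work surface at z = 0. Lengths are in m, angles in degrees, forces in N, time in s.
With the tool pointing down it reaches from about 0.25 to 0.725 m from the base axis. Payload 9.7 kg.
Tool frame: the origin (TCP) lies midway between the tips of the shut fingers; the grasp point (between the pads) lies 19 mm behind it; z points along the fingers, y is the line along which they close (so a half turn about z gives the same grasp; the last joint's range is limited). The gripper opens to 85 mm and grips with 20 to 120 N. Pads are 22 mm wide; open, the fingers measure 114 mm over their backs; the gripper's body (76 mm by 85 mm) begins 54 mm behind the grasp point. The pads swing forward as they close: fully open they stand 13 mm farther back than shut.
Start: joints at [0, 4.979, 10.078, 95.1, 0, 90], TCP at [0.55, -0, 0.231] pointing down, gripper open.
Joint ranges: [-179.16, 179.16], [-48.56, 103.87], [-65.8, 70.77], [-126.05, 130.52], [-82.76, 87.17], [-180, 180]. Speed limits (degrees/s): [127.2, 127.2, 147.25, 180, 180, 180].

## Interface

Orientations are given as [roll, pitch, yaw] about the fixed x, y, z axes, in that order (R = Rz(yaw) Ry(pitch) Rx(roll)).
In Python, from workcell import readout, imaging, bot, spotter gives the robot as it stands.
- The arm moves only by the shell command python3 -m jog 'ROWS' [FORCE]. ROWS is JSON, a list of rows, each an object with "rotation": the turn, a rotation vector about the world's x, y, z in degrees, a list of three; "translation": the shift along the world's x, y, z in mm, a list of three; "grip": the finger opening in mm, from 0 to 85.4. In form: [{"rotation": [wx, wy, wz], "translation": [dx, dy, dz], "grip": grip}, ...]. A call has 1 to 20 rows; each row is the pose to reach, as a shift and turn from the pose commanded when the call began; what a row does not reach only later rows make up. A row lasts 1/10 s, in which the tool goes at most 50 mm and 8.59 degrees, less where a joint would pass 70% of its speed; a pose out of reach is approached as far as the arm can. A call with a gripper value outside its range is refused whole. The fingers move at their own pace and stop on an object; FORCE is the grip in N (left out, the last holds). Time passes only in rows, so rows that repeat a pose let the fingers close. It gives the time, the measured TCP pose, the force, the opening and the grip force at its end, in the units of the state.
- readout.get_obs(): the state, without advancing time (a new reading comes with each control period).
- imaging.camera(name): name is "scene" or "side" or "wrist"; returns (picture, depth): 420x560x3 uint8, red, green, blue; 420x560 float32, m along the optical axis (not along the pixel's ray), 0 where there is no reading.
- imaging.camera_info(name): a dict with "vertical_fov" (degrees; the focal length in pixels is half the picture's height over the tangent of half this angle, whatever the lens; pixels are square), "cx", "cy" (the principal point, pixels), "extrinsics" (4x4, takes a point from camera to world coordinates); the wrist camera has in their place "tool_from_camera" (4x4, takes a point from camera to tool coordinates, whose origin is the TCP and whose axes are the flange's). Camera axes: x right, y down, z forward; pixel columns grow to the right and rows downward; lengths in m; the calibration is good to about 2 mm. A picture is of the moment at which its call begins: read the wrist's pose just before it. camera_info takes no time and is no camera call.
- bot.job_done(): hands the job in; it is judged then, once.
Trained networks look in the newest picture that a camera, given by its name, has taken for a name from the list of things; names that differ only in an ending like _2 or _b are one class to them, and where a whole thing is asked for, a point or a joint stands for the part that bears it (a point fixed in the world has none). Each returns a list of dicts, best first, with "confidence" (0 to 1); they miss things now and then, are a little off and sometimes report something else, mostly with a low value. They report only what shows in the picture. A call takes as long as a camera call. They do not tell look-alikes from the thing itself.
- spotter.spot_in(camera, target): "box" ([centre column, centre row, width, height] in pixels, round what is visible of it).
- spotter.mark_of(camera, target): "uv" ([column, row] in pixels: a listed point, or the origin of a listed thing).
The state is a dict: "time": time; "q": joint angles; "qd": joint speeds; "joint_efforts": joint torques, N m; "ee_pos": TCP position; "tcp_rot": TCP orientation; "wrist_force": force on the tool from outside, world axes, zero at the start; "torque": the same for the moment, N m; "opening": finger opening in m; "grasp_force": force on a finger pad.
Only numpy, scipy, OpenCV 4.12 (cv2) and the standard library are available. Lean on these libraries where they do the work, as an engineer would, in place of code of your own. Each camera call takes 0.05 s, during which the arm holds its last target. There are 200 camera calls.

## Working session

There is one attempt and no reset: what is moved stays moved. The work goes in short steps, Python scripts to look and compute and a shell command to move; the robot and the scene stay as the last step left them, time stands still between calls to the robot, and variables do not carry over. Pictures are saved under pics/ and viewed, at most 10 in all, crops included, and the job is handed in when it is done.

```bash
mkdir -p pics; cat > h.py <<'E'
import numpy as np, cv2, json
from scipy.spatial.transform import Rotation as R
from workcell import readout, imaging, bot, spotter
def ext(c):
    i=imaging.camera_info(c)
    if c!='wrist': return np.array(i['extrinsics']),i
    o=readout.get_obs(); T=np.eye(4)
    T[:3,3]=o['ee_pos']; T[:3,:3]=R.from_euler('xyz',o['tcp_rot'],degrees=True).as_matrix()
    return T@np.array(i['tool_from_camera']),i
def cloud(c,d,E=None):
    E,i=E or ext(c); f=210/np.tan(np.radians(i['vertical_fov'])/2)
    v,u=np.mgrid[:420,:560]
    P=np.stack([(u-i['cx'])/f*d,(v-i['cy'])/f*d,d],-1)
    return P@E[:3,:3].T+E[:3,3]
def snap(c,name=None):
    E=ext(c); p,d=imaging.camera(c)
    if name: cv2.imwrite('pics/'+name,p[:,:,::-1])
    return p,d,cloud(c,d,E)
E
cat > a.py <<'E'
from h import *
print(readout.get_obs())
ims=[]
for c in ['scene','side']:
    p,d,P=snap(c); np.savez(c+'.npz',p=p,d=d,P=P); ims.append(p)
    print(c,imaging.camera_info(c))
    for t in ['book_blue','book_green','book_red','swatch_blue','swatch_green','swatch_red','ticket_centre','bed_front','platen','screw_axis','crank_knob','weight','paste_jar','thread_spool','iron']:
        for r in spotter.mark_of(c,t)[:2]:
            u,v=map(int,r['uv']); 
            ok=0<=u<560 and 0<=v<420
            print(t,round(r['confidence'],2),np.round(r['uv']),np.round(P[v,u],3) if ok else '')
for c,p in zip(['scene','side'],ims): cv2.imwrite(f'pics/{c}0.png',cv2.resize(p[:,:,::-1],(784,588)))
E
python3 a.py
```

```text
{'time': 0.0, 'q': array([-1.66099606e-03,  5.01192687e+00,  1.00333789e+01,  9.50994634e+01,
        1.40229617e-03,  9.00007455e+01]), 'qd': array([ 0.01719923,  0.05035327, -0.03876311, -0.05205584, -0.00193268,
       -0.06046797]), 'joint_efforts': array([ 7.68234549e-04, -5.20392072e+01,  4.64802504e+01,  1.63646933e-02,
        2.23589603e-05, -6.77332673e-05]), 'ee_pos': array([ 5.49765785e-01, -8.96234236e-06,  2.30565508e-01]), 'tcp_rot': array([-1.79921989e+02, -1.40127977e-03,  8.99975916e+01]), 'wrist_force': array([-0.32566025,  0.4508012 , -0.50330756]), 'torque': array([0.01097251, 0.00909227, 0.03003014]), 'grasp_force': 0.0, 'opening': 0.0852550830881151}
scene {'vertical_fov': 44.03768110121431, 'cx': 278.3302618102355, 'cy': 207.10445396796354, 'extrinsics': array([[-0.71949069,  0.55082447, -0.42299593,  1.21729202],
       [ 0.69449029,  0.56708356, -0.44283121,  0.8101326 ],
       [-0.00404822, -0.6123795 , -0.79055358,  1.5445146 ],
       [ 0.        ,  0.        ,  0.        ,  1.        ]])}
book_blue 0.59 [236. 210.] [ 0.53  -0.139  0.036]
book_green 0.84
[... 1678 characters left out ...]
 0.747 -0.076  0.01 ]
swatch_red 0.52 [356. 306.] [ 0.468 -0.257  0.016]
swatch_red 0.51 [388. 226.] [ 0.737 -0.139  0.014]
ticket_centre 0.64 [252. 144.] [0.665 0.411 0.009]
bed_front 0.81 [279. 193.] [0.574 0.168 0.028]
bed_front 0.67 [352. 308.] [ 0.46  -0.254  0.016]
platen 0.82 [296. 181.] [ 0.48  -0.013  0.308]
screw_axis 0.91 [295. 155.] [0.626 0.147 0.176]
crank_knob 0.39 [284. 138.] [0.589 0.156 0.261]
weight 0.83 [440. 283.] [ 0.655 -0.375  0.067]
weight 0.25 [369. 293.] [ 0.513 -0.262  0.042]
paste_jar 0.83 [203. 182.] [0.423 0.354 0.043]
paste_jar 0.48 [351. 389.] [ 0.305 -0.396  0.005]
thread_spool 0.54 [265. 261.] [0.378 0.003 0.033]
iron 0.59 [349. 390.] [ 0.296 -0.393  0.009]
```

View pics/scene0.png

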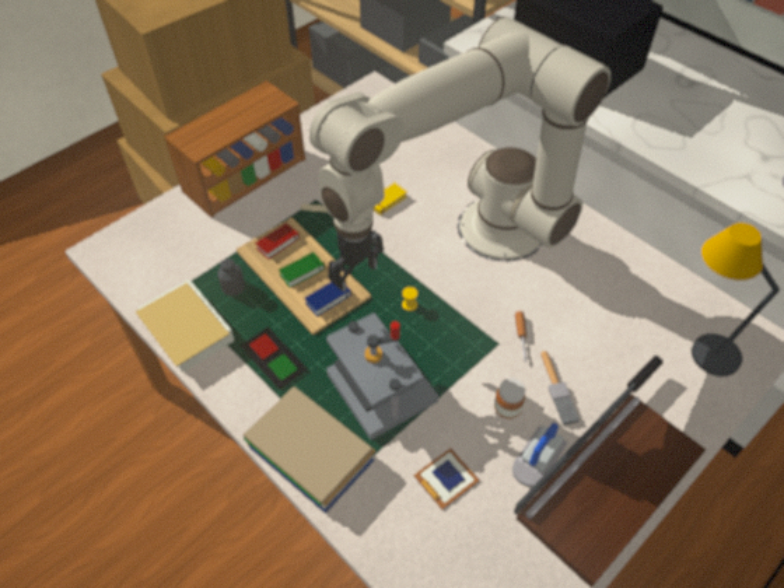

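View pics/side0.png

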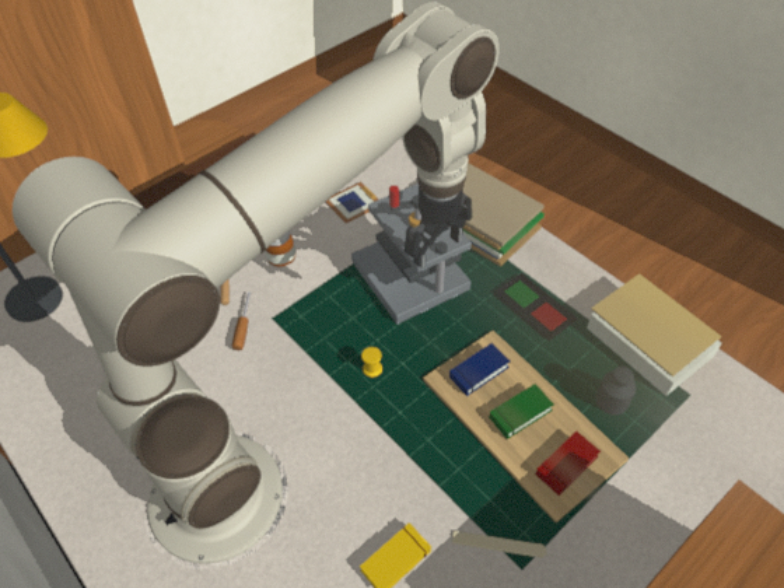

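The scene picture shows the blue tile on the ticket (scene0 ~450,475; side0 ~352,200), and red and green tiles in the black tray (265,345 / 284,366). So the blue diary is meant, at scene0 (327,295) / side0 (480,368). Blue candidates: the diary on the board, tile on the ticket, blue book in the pile under the brown books, iron handle. Only the one on the board is a 112×56 diary. The next step measures it and the press.

```bash
cat > m.py <<'E'
from h import *
def rect(Q,n):
    r=cv2.minAreaRect((Q[:,:2]*1000).astype(np.float32)); print(n,len(Q),'z',np.round(np.median(Q[:,2]),4),'rect',np.round(r[0],1),np.round(r[1],1),round(r[2],1))
    print('   corners',np.round(cv2.boxPoints(r)).tolist())
crops=[]
for c,(u,v) in [('scene',(236,210)),('side',(342,263))]:
    z=np.load(c+'.npz'); p,P,d=z['p'].astype(int),z['P'],z['d']
    crops.append(cv2.resize(z['p'][v-45:v+45,u-60:u+60,::-1],(396,297),interpolation=cv2.INTER_CUBIC))
    blue=(p[...,2]>p[...,0]*1.4)&(p[...,2]>p[...,1]*1.25)
    x,y,h=P[...,0],P[...,1],P[...,2]; ok=d>0
    near=(abs(x-.52)<.1)&(abs(y+.14)<.06)&ok
    rect(P[near&(h>.033)&(h<.045)&blue],c+' book')
    rect(P[near&(h>.033)&(h<.045)],c+' booktop')
    print('board z',np.median(h[near&(h>.005)&(h<.02)]))
    pr=(abs(x-.63)<.2)&(abs(y-.15)<.2)&ok
    def big(m,n):
        k,l,s,_=cv2.connectedComponentsWithStats(cv2.erode(m.astype(np.uint8),np.ones((2,2))))
        if k>1: rect(P[l==1+s[1:,4].argmax()],n)
    big(pr&(h>.150)&(h<.168),c+' top'); big(pr&(h>.022)&(h<.037),c+' base')
    red=pr&(p[...,0]>p[...,1]*2)&(p[...,0]>110)&(h>.18)
    if red.sum(): rect(P[red],c+' knob'); print('   zmax',h[red].max(), h[red].min())
    br=pr&(p[...,0]>p[...,2]*1.7)&(p[...,0]<p[...,1]*2)&(h>.155)&(h<.21)
    if br.sum(): rect(P[br],c+' brass')
    print(c,'z hist',np.histogram(h[pr],bins=np.arange(.02,.3,.01)))
cv2.imwrite('pics/crop.png',np.hstack(crops))
E
python3 m.py
```

```text
scene book 149 z 0.0363 rect [ 539.7 -137.2] [ 51.6 106. ] 80.7
   corners [[483.0, -154.0], [588.0, -171.0], [596.0, -120.0], [492.0, -103.0]]
scene booktop 182 z 0.036 rect [ 537.6 -140.9] [ 59.5 112.3] 86.7
   corners [[480.0, -167.0], [592.0, -174.0], [595.0, -114.0], [483.0, -108.0]]
board z 0.01052851992017989
scene top 1767 z 0.1582 rect [634.9 146.3] [209.4 129.3] 77.6
   corners [[549.0, 58.0], [675.0, 30.0], [721.0, 235.0], [594.0, 262.0]]
scene base 403 z 0.0282 rect [669.3 142.4] [202.3  79.9] 78.4
   corners [[610.0, 51.0], [688.0, 35.0], [729.0, 233.0], [651.0, 250.0]]
scene knob 49 z 0.2618 rect [593. 171.] [17.1 16.8] 87.8
   corners [[584.0, 163.0], [601.0, 162.0], [602.0, 179.0], [585.0, 180.0]]
   zmax 0.274247249027749 0.23175194413233347
scene brass 90 z 0.1733 rect [631.9 142.2] [48.5 34.7] 46.5
   corners [[603.0, 137.0], [628.0, 113.0], [661.0, 148.0], [636.0, 172.0]]
scene z hist (array([ 851,  316,   22,   62,  608,  706,  106,  125,   11,    4,    6,
          4,  105, 1439,  657,  118,    9,    7,    4,   42,   89,   24,
         26,   38,   52,   21,   22
[... 788 characters left out ...]
 knob 72 z 0.2545 rect [587.6 161.7] [14.9 15.4] 12.9
   corners [[579.0, 168.0], [582.0, 152.0], [597.0, 156.0], [593.0, 171.0]]
   zmax 0.27166990220517195 0.22440084934626425
side brass 42 z 0.176 rect [620.4 139.9] [29.2 17.9] 86.1
   corners [[611.0, 126.0], [628.0, 125.0], [630.0, 154.0], [612.0, 155.0]]
side z hist (array([ 697, 1288,   94,   96,  138,  422,  120,  377,   16,   12,   15,
          3,   99,  397,  737,  114,   11,   12,    6,   23,   77,   29,
         29,   49,   75,   46,   27]), array([0.02, 0.03, 0.04, 0.05, 0.06, 0.07, 0.08, 0.09, 0.1 , 0.11, 0.12,
       0.13, 0.14, 0.15, 0.16, 0.17, 0.18, 0.19, 0.2 , 0.21, 0.22, 0.23,
       0.24, 0.25, 0.26, 0.27, 0.28, 0.29]))
```

View pics/crop.png

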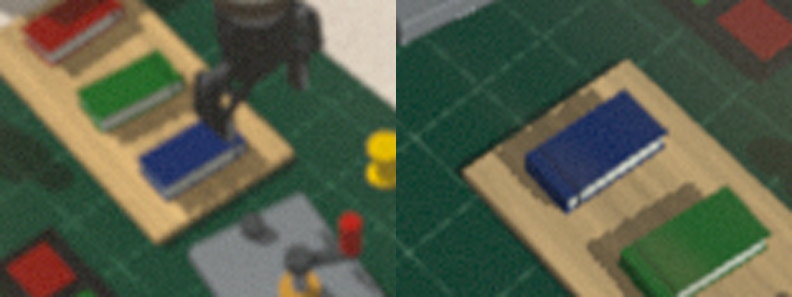

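The crop shows a blue cloth diary on the board, nearest the press, with its all-blue spine facing the robot. That matches book_blue. I'll start with a small turn to see which way joint 6 runs.

```bash
python3 -m jog '[{"rotation":[0,0,8],"translation":[0,-20,20],"grip":85},{"rotation":[0,0,8],"translation":[0,-20,20],"grip":85}]' 60; python3 - <<'E'
from h import *
print(readout.get_obs()['q'], imaging.camera_info('wrist'))
E
```

```text
time: 1.8
ee_pos: [0.5504, -0.0212, 0.2534]
tcp_rot: [179.8, 0.1, 98.2]
wrist_force: [-0.1, -0.1, -0.0]
opening: 0.0851
grasp_force: 0.0
[-2.19013890e+00  5.49223425e+00  1.31051150e+01  9.74523198e+01
 -2.48123807e-02  7.96321306e+01] {'vertical_fov': 60.38633758919893, 'cx': 274.4765024353538, 'cy': 206.5692152417504, 'tool_from_camera': array([[ 1.30687590e-03, -9.65696195e-01, -2.59671237e-01,
         6.58212967e-02],
       [ 9.99998794e-01,  1.04422014e-03,  1.14943387e-03,
        -7.84929671e-04],
       [-8.38849976e-04, -2.59672426e-01,  9.65696395e-01,
        -1.43393677e-01],
       [ 0.00000000e+00,  0.00000000e+00,  0.00000000e+00,
         1.00000000e+00]])}
```

```bash
cat >> h.py <<'E'
def Rt(yaw,tilt): return R.from_euler('z',yaw,degrees=True)*R.from_euler('y',-tilt,degrees=True)*R.from_euler('xyz',[180,0,180],degrees=True)
def togo(pos,yaw,tilt):
    o=readout.get_obs(); cur=R.from_euler('xyz',o['tcp_rot'],degrees=True)
    print('trans',np.round((np.array(pos)-o['ee_pos'])*1000,1),'rot',np.round((Rt(yaw,tilt)*cur.inv()).as_rotvec(degrees=True),1))
E
python3 - <<'E'
from h import *
togo([.455,-.136,.12],-5,30)
E
```

```text
trans [ -95.4 -114.8 -133.4] rot [-22.3 -23.3  74.9]
```

```bash
python3 -m jog '[{"rotation":[-22.3,-23.3,74.9],"translation":[-95,-115,-133],"grip":85},{"rotation":[-22.3,-23.3,74.9],"translation":[-95,-115,-133],"grip":85},{"rotation":[-22.3,-23.3,74.9],"translation":[-95,-115,-133],"grip":85},{"rotation":[-22.3,-23.3,74.9],"translation":[-95,-115,-133],"grip":85},{"rotation":[-22.3,-23.3,74.9],"translation":[-95,-115,-133],"grip":85},{"rotation":[-22.3,-23.3,74.9],"translation":[-95,-115,-133],"grip":85},{"rotation":[-22.3,-23.3,74.9],"translation":[-95,-115,-133],"grip":85},{"rotation":[-22.3,-23.3,74.9],"translation":[-95,-115,-133],"grip":85},{"rotation":[-22.3,-23.3,74.9],"translation":[-95,-115,-133],"grip":85},{"rotation":[-22.3,-23.3,74.9],"translation":[-95,-115,-133],"grip":85},{"rotation":[-22.3,-23.3,74.9],"translation":[-95,-115,-133],"grip":85},{"rotation":[-22.3,-23.3,74.9],"translation":[-95,-115,-133],"grip":85},{"rotation":[-22.3,-23.3,74.9],"translation":[-95,-115,-133],"grip":85},{"rotation":[-22.3,-23.3,74.9],"translation":[-95,-115,-133],"grip":85}]'
python3 - <<'E'
from h import *
p,d,P=snap('wrist','w1.png'); np.savez('w1.npz',p=p,d=d,P=P)
p=p.astype(int); blue=(p[...,2]>p[...,0]*1.4)&(p[...,2]>p[...,1]*1.25)&(d>0)
h=P[...,2]; near=(abs(P[...,0]-.53)<.1)&(abs(P[...,1]+.142)<.05)
for n,m in [('blue',blue&near),('top',near&(h>.03)&(h<.045))]:
    if m.sum()<9: continue
    Q=P[m&(h>.03)]; r=cv2.minAreaRect((Q[:,:2]*1000).astype(np.float32)); print(n,m.sum(),np.median(Q[:,2]),r,np.round(cv2.boxPoints(r)).tolist())
print(np.median(h[near&(h>.003)&(h<.02)]))
E
```

```text
time: 3.2
ee_pos: [0.4553, -0.1348, 0.1183]
tcp_rot: [-180.0, 29.9, 174.7]
wrist_force: [-0.2, 0.9, -0.3]
opening: 0.0847
grasp_force: 0.0
blue 7993 0.03692008716549336 ((534.5926513671875, -144.2764892578125), (54.86824035644531, 114.78186798095703), 84.2710952758789) [[475.0, -166.0], [589.0, -177.0], [594.0, -123.0], [480.0, -111.0]]
top 8137 0.036902625434364594 ((534.5772094726562, -144.37158203125), (56.19124221801758, 114.81627655029297), 84.52963256835938) [[475.0, -167.0], [589.0, -178.0], [594.0, -122.0], [480.0, -111.0]]
0.0128624796740099
```

View pics/w1.png

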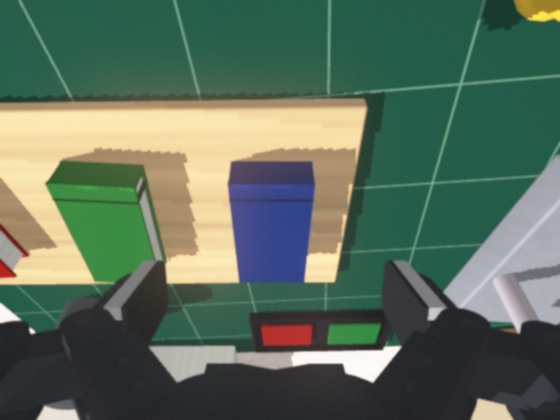

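The wrist view shows the blue diary between the fingers, its spine band at (272,195) and the green one well clear at left.

```bash
python3 -m jog '[{"rotation":[0,0,-0.3],"translation":[20,-5,-40],"grip":85},{"rotation":[0,0,-0.3],"translation":[40,-6,-75],"grip":85},{"rotation":[0,0,-0.3],"translation":[48.5,-6.5,-93],"grip":80},{"rotation":[0,0,-0.3],"translation":[48.5,-6.5,-100],"grip":70},{"rotation":[0,0,-0.3],"translation":[48.5,-6.5,-100],"grip":65},{"rotation":[0,0,-0.3],"translation":[48.5,-6.5,-100],"grip":50},{"rotation":[0,0,-0.3],"translation":[48.5,-6.5,-100],"grip":50},{"rotation":[0,0,-0.3],"translation":[48.5,-6.5,-100],"grip":50},{"rotation":[0,0,-0.3],"translation":[48.5,-6.5,-100],"grip":50},{"rotation":[0,0,-0.3],"translation":[48.5,-6.5,-100],"grip":50}]' 60
```

```text
time: 4.25
ee_pos: [0.504, -0.1417, 0.0195]
tcp_rot: [-179.9, 30.0, 174.5]
wrist_force: [-3.7, 0.1, 5.3]
opening: 0.055
grasp_force: 66.5
```

```bash
python3 -m jog '[{"rotation":[0,0,0],"translation":[0,0,30],"grip":50},{"rotation":[0,0,0],"translation":[0,0,75],"grip":50},{"rotation":[0,0,0],"translation":[-20,20,115],"grip":50},{"rotation":[0,0,-2],"translation":[-50,60,120],"grip":50},{"rotation":[0,0,-4],"translation":[-60,105,120],"grip":50},{"rotation":[0,0,-6],"translation":[-61,150,120],"grip":50},{"rotation":[0,0,-7],"translation":[-61,195,120],"grip":50},{"rotation":[0,0,-7],"translation":[-61,240,120],"grip":50},{"rotation":[0,0,-7],"translation":[-61,285,110],"grip":50},{"rotation":[0,0,-7],"translation":[-61,324,100],"grip":50},{"rotation":[0,0,-7],"translation":[-61,324,100],"grip":50},{"rotation":[0,0,-7],"translation":[-61,324,100],"grip":50}]'
cat > pm.py <<'E'
from h import *
import sys
p,d,P=snap('wrist',sys.argv[1]); np.savez('w2.npz',p=p,d=d,P=P)
h=P[...,2]; x,y=P[...,0],P[...,1]; ok=d>0
def rect(m,n):
    k,l,s,_=cv2.connectedComponentsWithStats(cv2.erode(m.astype(np.uint8),np.ones((3,3))))
    if k<2: return
    Q=P[l==1+s[1:,4].argmax()]; r=cv2.minAreaRect((Q[:,:2]*1000).astype(np.float32)); print(n,len(Q),np.round(np.median(Q[:,2]),4),np.round(r[1],1),round(r[2],1),np.round(cv2.boxPoints(r)).tolist())
near=(abs(x-.63)<.2)&(abs(y-.15)<.16)&ok
rect(near&(h>.148)&(h<.172),'top'); rect(near&(h>.022)&(h<.037),'base')
# vertical front faces: normal-projection onto press axis
for a in (-11,-12,-13,-14):
    c,s=np.cos(np.radians(a)),np.sin(np.radians(a)); X=x*c+y*s
    for lo,hi,n in [(.005,.025,'basefront'),(.143,.156,'topfront'),(.076,.09,'platenfront')]:
        m=near&(h>lo)&(h<hi)&(x<.65)
        if m.sum()>20:
            H,e=np.histogram(X[m]*1000,bins=np.arange(450,650,2)); print(a,n,m.sum(),e[H.argmax()],H.max(),end=' ')
    print()
pi=p.astype(int); blue=(pi[...,2]>pi[...,0]*1.4)&(pi[...,2]>pi[...,1]*1.25)&ok&(d<.45)
rect(blue,'book')
E
python3 pm.py w2.png
```

```text
time: 5.45
ee_pos: [0.4419, 0.1833, 0.1176]
tcp_rot: [-179.8, 29.9, 167.7]
wrist_force: [-0.6, -0.9, -0.4]
opening: 0.0547
grasp_force: 65.6
top 92 0.1519 [0.6 9.9] 77.9 [[431.0, 214.0], [440.0, 212.0], [441.0, 212.0], [431.0, 214.0]]
base 1898 0.0307 [47.9 60.8] 79.0 [[497.0, 64.0], [557.0, 52.0], [566.0, 99.0], [507.0, 111.0]]
-11 basefront 3036 478 1109 -11 topfront 315 450 0 -11 platenfront 450 528 229 
-12 basefront 3036 474 2347 -12 topfront 315 450 0 -12 platenfront 450 524 320 
-13 basefront 3036 468 1427 -13 topfront 315 450 0 -13 platenfront 450 518 230 
-14 basefront 3036 466 1004 -14 topfront 315 450 0 -14 platenfront 450 512 181 
book 19552 0.1347 [ 56.3 114.9] 77.4 [[389.0, 167.0], [501.0, 141.0], [513.0, 196.0], [401.0, 222.0]]
```

View pics/w2.png

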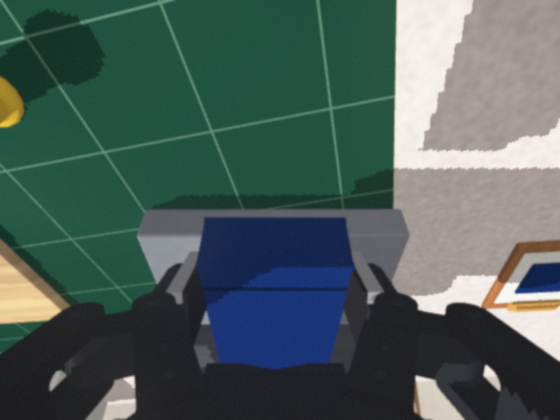

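```bash
python3 - <<'E'
from h import *
z=np.load('w2.npz'); p,d,P=z['p'].astype(int),z['d'],z['P']
b=(p[...,2]>p[...,0]*1.4)&(p[...,2]>p[...,1]*1.25)&(d>0)&(d<.45)
for r in range(205,380,10):
    m=b[r]; 
    if m.sum()>5: print(r,m.sum(),np.round(np.median(P[r][m],0),3), end=' | ')
print()
for c in ['side','scene']:
    p,d,P=snap(c,c+'3.png'); p=p.astype(int)
    b=(p[...,2]>p[...,0]*1.4)&(p[...,2]>p[...,1]*1.25)&(d>0)&(abs(P[...,0]-.45)<.13)&(abs(P[...,1]-.18)<.1)&(P[...,2]>.09)
    Q=P[b]
    if len(Q)>20:
        r=cv2.minAreaRect((Q[:,:2]*1000).astype(np.float32)); print(c,len(Q),np.percentile(Q[:,2],[2,50,98]),np.round(cv2.boxPoints(r)).tolist())
    print([ (x['confidence'],x['uv']) for x in spotter.mark_of(c,'spine_blue')[:2]])
E
```

```text
225 143 [0.418 0.189 0.115] | 235 145 [0.418 0.189 0.121] | 245 148 [0.418 0.189 0.125] | 255 153 [0.418 0.189 0.13 ] | 265 184 [0.419 0.193 0.134] | 275 187 [0.424 0.193 0.135] | 285 187 [0.431 0.193 0.135] | 295 143 [0.436 0.184 0.135] | 305 139 [0.443 0.183 0.135] | 315 133 [0.452 0.182 0.135] | 325 131 [0.46  0.179 0.135] | 335 125 [0.469 0.177 0.135] | 345 120 [0.48  0.175 0.135] | 355 115 [0.49  0.173 0.135] | 365 67 [0.501 0.176 0.135] | 
side 455 [0.1295518  0.13611845 0.17949374] [[395.0, 154.0], [518.0, 119.0], [537.0, 188.0], [415.0, 223.0]]
[(0.55, [230.1, 198.6])]
scene 430 [0.12625936 0.13316216 0.14047604] [[412.0, 161.0], [523.0, 136.0], [536.0, 192.0], [425.0, 217.0]]
[(0.63, [321.7, 233.8])]
```

```bash
python3 - <<'E'
from h import *
z=np.load('w2.npz'); P,d=z['P'],z['d']
a=np.radians(-12.2); c,s=np.cos(a),np.sin(a)
X=P[...,0]*c+P[...,1]*s; Y=-P[...,0]*s+P[...,1]*c; h=P[...,2]
m=(d>0)&(h>.008)&(h<.026)&(X>.46)&(X<.49)&(Y>.1)&(Y<.45)
q=Y[m]*1000; print(m.sum(),np.percentile(q,[0,1,2,50,98,99,100]),np.median(X[m]),np.polyfit(Y[m],X[m],1))
Xf=np.median(X[m])+.05; Yc=(np.percentile(q,1)+np.percentile(q,99))/2000
B=np.array([c*Xf-s*Yc,s*Xf+c*Yc]); print('bed_front',B)
o=readout.get_obs()['ee_pos']; print('tcp X,Y',c*o[0]+s*o[1]-Xf,-s*o[0]+c*o[1]-Yc)
S=np.array([.418,.189]);print('spine',c*S[0]+s*S[1]-Xf,-s*S[0]+c*S[1]-Yc)
E
```

```text
2467 [166.85426671 168.29137595 169.81188273 267.10263467 372.47707095
 373.75182796 375.12180674] 0.4734459576598808 [-0.00252205  0.47413293]
bed_front [0.56889798 0.15428371]
tcp X,Y -0.12894659024463107 -8.9904678925945e-05
spine -0.1548265003783612 0.0020437669837520267
```

```bash
python3 -m jog '[{"rotation":[0,0,0],"translation":[0,0,-35],"grip":50},{"rotation":[0,0,0],"translation":[0,0,-69],"grip":50},{"rotation":[0,0,0],"translation":[0,0,-69],"grip":50},{"rotation":[0,0,0],"translation":[29,-6.3,-69],"grip":50},{"rotation":[0,0,0],"translation":[58,-12.6,-69],"grip":50},{"rotation":[0,0,0],"translation":[88,-19,-69],"grip":50},{"rotation":[0,0,0],"translation":[117,-25.4,-69],"grip":50},{"rotation":[0,0,0],"translation":[117,-25.4,-70],"grip":50},{"rotation":[0,0,0],"translation":[117,-25.4,-75],"grip":50},{"rotation":[0,0,0],"translation":[117,-25.4,-79],"grip":50},{"rotation":[0,0,0],"translation":[117,-25.4,-80],"grip":50},{"rotation":[0,0,0],"translation":[117,-25.4,-80],"grip":50},{"rotation":[0,0,0],"translation":[117,-25.4,-80],"grip":50}]'
```

```text
time: 7.0
ee_pos: [0.5593, 0.1574, 0.0386]
tcp_rot: [-179.9, 30.0, 167.5]
wrist_force: [-0.7, -0.0, -0.3]
opening: 0.0543
grasp_force: 65.6
```

```bash
python3 -m jog '[{"rotation":[0,0,0],"translation":[0,0,-1.5],"grip":50},{"rotation":[0,0,0],"translation":[0,0,-1.5],"grip":60},{"rotation":[0,0,0],"translation":[0,0,-1.5],"grip":80},{"rotation":[0,0,0],"translation":[0,0,-1.5],"grip":85},{"rotation":[0,0,0],"translation":[0,0,-1.5],"grip":85},{"rotation":[0,0,0],"translation":[-10,2,15],"grip":85},{"rotation":[0,0,0],"translation":[-30,6.5,50],"grip":85},{"rotation":[0,0,0],"translation":[-60,13,85],"grip":85},{"rotation":[0,0,0],"translation":[-90,20,120],"grip":85},{"rotation":[0,0,0],"translation":[-120,25,150],"grip":85},{"rotation":[0,0,0],"translation":[-120,25,150],"grip":85},{"rotation":[0,0,0],"translation":[-120,25,150],"grip":85}]'
python3 - <<'E'
from h import *
p,d,P=snap('wrist','w4.png'); pi=p.astype(int)
a=np.radians(-12.2); c,s=np.cos(a),np.sin(a)
x,y,h=P[...,0]-.5689,P[...,1]-.1543,P[...,2]
X=(x*c+y*s)*1000; Y=(-x*s+y*c)*1000
b=(pi[...,2]>pi[...,0]*1.4)&(pi[...,2]>pi[...,1]*1.25)&(d>0)&(abs(X)<80)&(abs(Y)<60)
t=b&(h>.048)
print(b.sum(),np.percentile(h[b],[2,50,98]),'X',np.percentile(X[t],[1,99]),'Y',np.percentile(Y[t],[1,99]),cv2.minAreaRect(np.stack([X[t],Y[t]],1).astype(np.float32)))
k=(pi[...,0]>pi[...,1]*2)&(pi[...,0]>90)&(d>0)&(h>.15)
print('knob',k.sum(), P[k].min(0) if k.any() else '',P[k].max(0) if k.any() else '')
E
```

```text
time: 8.2
ee_pos: [0.4396, 0.1827, 0.1893]
tcp_rot: [180.0, 30.0, 167.5]
wrist_force: [0.1, -0.3, 0.1]
opening: 0.085
grasp_force: 0.0
3716 [0.03273974 0.05474936 0.05615751] X [-35.26089534  27.46409475] Y [-25.54359449  28.71069275] ((-3.0049571990966797, 1.5538253784179688), (55.892120361328125, 65.55900573730469), 89.81847381591797)
knob 3 [0.39140896 0.13833714 0.2294708 ] [0.3920022  0.13928261 0.23006449]
```

View pics/w4.png

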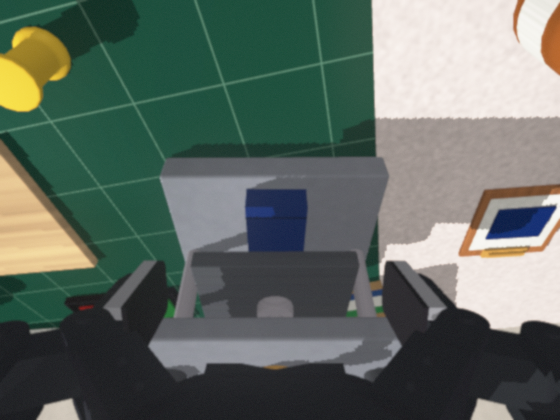

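The diary lies flat with its spine at −35 mm, centred and square. Now for the crank.

```bash
python3 - <<'E'
from h import *
togo([.57,.17,.345],-12.2,15)
E
```

```text
trans [130.4 -12.2 157.1] rot [ 3.3 14.6  0.3]
```

```bash
python3 -m jog '[{"rotation":[0,0,0],"translation":[-20,0,45],"grip":85},{"rotation":[0,0,0],"translation":[-20,0,90],"grip":85},{"rotation":[1,5,0],"translation":[-20,0,135],"grip":85},{"rotation":[2.5,11,0],"translation":[0,0,157],"grip":85},{"rotation":[3.3,14.6,0.3],"translation":[40,-4,157],"grip":85},{"rotation":[3.3,14.6,0.3],"translation":[85,-8,157],"grip":85},{"rotation":[3.3,14.6,0.3],"translation":[130,-12,157],"grip":85},{"rotation":[3.3,14.6,0.3],"translation":[130,-12,157],"grip":85},{"rotation":[3.3,14.6,0.3],"translation":[130,-12,157],"grip":85}]'
python3 - <<'E'
from h import *
p,d,P=snap('wrist','w5.png'); pi=p.astype(int)
k=(pi[...,0]>pi[...,1]*2)&(pi[...,0]>90)&(d>0)&(P[...,2]>.2)&(abs(P[...,0]-.59)<.06)
print('knob',k.sum(),np.percentile(P[k],[2,50,98],axis=0))
h=P[...,2]; zt=np.percentile(h[k],98); t=k&(h>zt-.004); print('top',t.sum(),P[t].min(0),P[t].max(0),P[t].mean(0))
s=(np.hypot(P[...,0]-.632,P[...,1]-.141)<.025)&(d>0); print('hub z',np.percentile(h[s],[5,50,95,99.5]))
a=spotter.mark_of('wrist','screw_axis'); print(a[:2])
E
```

```text
time: 9.15
ee_pos: [0.5706, 0.1692, 0.342]
tcp_rot: [-179.9, 14.7, 167.7]
wrist_force: [-1.0, 0.3, 1.5]
opening: 0.085
grasp_force: 0.0
knob 1327 [[0.57963461 0.15816421 0.22777556]
 [0.58332581 0.16746353 0.26430862]
 [0.59689172 0.17562424 0.26917226]]
top 644 [0.57925191 0.15696097 0.26518919] [0.59827699 0.17590006 0.2700808 ] [0.5882536  0.1665954  0.26799535]
hub z [0.1606563  0.22139157 0.22990789 0.23042275]
[{'uv': [257.6, 208.6], 'confidence': 0.89}, {'uv': [104.8, 250.1], 'confidence': 0.73}]
```

View pics/w5.png

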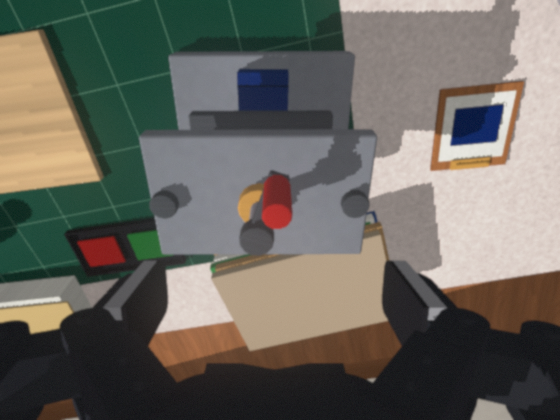

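The wrist view shows the red knob at (277,200), the screw's hub at (257,238) and the brass nut at (250,203), with the diary's spine in front. I'll measure the hub to get the circle's centre.

```bash
python3 - <<'E'
from h import *
p,d,P=snap('wrist'); pi=p.astype(int)
v,u=np.mgrid[:420,:560]
m=(d>0)&(P[...,2]>.226)&(P[...,2]<.236)&(abs(u-257)<25)&(abs(v-238)<22)&(pi[...,0]<pi[...,1]*1.5)
r=cv2.minEnclosingCircle((P[m][:,:2]*1000).astype(np.float32)); print(m.sum(),r,P[m].mean(0))
C=np.array(r[0]); K=np.array([588.7,166.4]); print(np.hypot(*(K-C)),np.degrees(np.arctan2(*(K-C)[::-1])))
a=P[m].mean(0)[:2]*1000; print(np.hypot(*(K-a)))
togo([.5888+.0048,.1664-.001,.2365],-12.2,15)
# path table: centre chosen along hub bearing, R=50
th0=np.arctan2(*(K-C)[::-1])
for i in range(0,25):
    t=th0-np.radians(15*i); print(i,np.round(50*np.array([np.cos(t)-np.cos(th0),np.sin(t)-np.sin(th0)]),1),round(-0.5*i,1))
E
```

```text
795 ((631.6975708007812, 140.55723571777344), 14.28021240234375) [0.63087523 0.14103921 0.2290496 ]
50.1661196477754 148.99293436947312
49.21300112096211
trans [  24.8   -4.6 -108.9] rot [-0. -0.  0.]
0 [0. 0.] -0.0
1 [ 8.1 10.2] -0.5
2 [18.6 18. ] -1.0
3 [30.8 22.8] -1.5
4 [43.7 24.2] -2.0
5 [56.6 22.3] -2.5
6 [68.6 17.1] -3.0
7 [78.8  9. ] -3.5
8 [86.6 -1.5] -4.0
9 [ 91.4 -13.7] -4.5
10 [ 92.8 -26.6] -5.0
11 [ 90.9 -39.5] -5.5
12 [ 85.7 -51.5] -6.0
13 [ 77.6 -61.7] -6.5
14 [ 67.1 -69.5] -7.0
15 [ 54.9 -74.3] -7.5
16 [ 42.  -75.7] -8.0
17 [ 29.1 -73.8] -8.5
18 [ 17.1 -68.6] -9.0
19 [  6.9 -60.5] -9.5
20 [ -0.9 -50. ] -10.0
21 [ -5.7 -37.8] -10.5
22 [ -7.1 -24.9] -11.0
23 [ -5.2 -12. ] -11.5
24 [-0. -0.] -12.0
```

```bash
python3 -m jog '[{"rotation":[0,0,0],"translation":[24.8,-4.6,-30],"grip":60},{"rotation":[0,0,0],"translation":[24.8,-4.6,-70],"grip":60},{"rotation":[0,0,0],"translation":[24.8,-4.6,-100],"grip":60},{"rotation":[0,0,0],"translation":[24.8,-4.6,-108],"grip":50},{"rotation":[0,0,0],"translation":[24.8,-4.6,-108],"grip":30},{"rotation":[0,0,0],"translation":[24.8,-4.6,-108],"grip":15},{"rotation":[0,0,0],"translation":[24.8,-4.6,-108],"grip":15},{"rotation":[0,0,0],"translation":[24.8,-4.6,-108],"grip":15},{"rotation":[0,0,0],"translation":[24.8,-4.6,-108],"grip":15},{"rotation":[0,0,0],"translation":[24.8,-4.6,-108],"grip":15}]' 80
```

```text
time: 10.3
ee_pos: [0.5947, 0.166, 0.2402]
tcp_rot: [179.8, 15.1, 167.7]
wrist_force: [-3.8, 0.5, 7.9]
opening: 0.0175
grasp_force: 78.5
```

```bash
python3 -m jog '[{"rotation":[0,0,0],"translation":[4,5.2,-0.2],"grip":15},{"rotation":[0,0,0],"translation":[8.1,10.2,-0.5],"grip":15},{"rotation":[0,0,0],"translation":[18.6,18,-1],"grip":15},{"rotation":[0,0,0],"translation":[30.8,22.8,-1.5],"grip":15},{"rotation":[0,0,0],"translation":[43.7,24.2,-2],"grip":15},{"rotation":[0,0,0],"translation":[43.7,24.2,-2],"grip":15}]'
```

```text
time: 10.9
ee_pos: [0.6404, 0.1894, 0.2382]
tcp_rot: [179.9, 15.3, 167.7]
wrist_force: [3.3, -2.6, 5.8]
opening: 0.0177
grasp_force: 78.6
```

```bash
python3 -m jog '[{"rotation":[0,0,0],"translation":[12.9,-1.9,-0.5],"grip":15},{"rotation":[0,0,0],"translation":[24.9,-7.1,-1],"grip":15},{"rotation":[0,0,0],"translation":[35.1,-15.2,-1.5],"grip":15},{"rotation":[0,0,0],"translation":[42.9,-25.7,-2],"grip":15},{"rotation":[0,0,0],"translation":[47.7,-37.9,-2.5],"grip":15},{"rotation":[0,0,0],"translation":[49.1,-50.8,-3],"grip":15},{"rotation":[0,0,0],"translation":[47.2,-63.7,-3.5],"grip":15},{"rotation":[0,0,0],"translation":[42,-75.7,-4],"grip":15}]'
```

```text
time: 11.7
ee_pos: [0.6808, 0.1146, 0.2342]
tcp_rot: [179.8, 15.1, 167.8]
wrist_force: [-7.1, 6.5, 10.7]
opening: 0.0176
grasp_force: 80.3
```

```bash
python3 -m jog '[{"rotation":[0,0,0],"translation":[-8.1,-10.2,-0.5],"grip":15},{"rotation":[0,0,0],"translation":[-18.6,-18,-1],"grip":15},{"rotation":[0,0,0],"translation":[-30.8,-22.8,-1.5],"grip":15},{"rotation":[0,0,0],"translation":[-43.7,-24.2,-2],"grip":15},{"rotation":[0,0,0],"translation":[-56.6,-22.3,-2.5],"grip":15},{"rotation":[0,0,0],"translation":[-68.6,-17.1,-3],"grip":15},{"rotation":[0,0,0],"translation":[-78.8,-9,-3.5],"grip":15},{"rotation":[0,0,0],"translation":[-86.6,1.5,-4],"grip":15},{"rotation":[0,0,0],"translation":[-91.4,13.7,-4.5],"grip":15},{"rotation":[0,0,0],"translation":[-92.8,26.6,-5],"grip":15},{"rotation":[0,0,0],"translation":[-90.9,39.5,-5.5],"grip":15},{"rotation":[0,0,0],"translation":[-85.7,51.5,-6],"grip":15}]'
```

```text
time: 12.9
ee_pos: [0.5947, 0.1663, 0.2282]
tcp_rot: [179.9, 15.1, 167.7]
wrist_force: [-0.4, -2.5, 6.7]
opening: 0.0176
grasp_force: 79.6
```

```bash
python3 -m jog '[{"rotation":[0,0,0],"translation":[8.1,10.2,-0.5],"grip":15},{"rotation":[0,0,0],"translation":[18.6,18,-1],"grip":15},{"rotation":[0,0,0],"translation":[30.8,22.8,-1.5],"grip":15},{"rotation":[0,0,0],"translation":[43.7,24.2,-2],"grip":15},{"rotation":[0,0,0],"translation":[56.6,22.3,-2.5],"grip":15},{"rotation":[0,0,0],"translation":[68.6,17.1,-3],"grip":15},{"rotation":[0,0,0],"translation":[78.8,9,-3.5],"grip":15},{"rotation":[0,0,0],"translation":[86.6,-1.5,-4],"grip":15},{"rotation":[0,0,0],"translation":[91.4,-13.7,-4.5],"grip":15},{"rotation":[0,0,0],"translation":[92.8,-26.6,-5],"grip":15},{"rotation":[0,0,0],"translation":[90.9,-39.5,-5.5],"grip":15},{"rotation":[0,0,0],"translation":[85.7,-51.5,-6],"grip":15}]'
```

```text
time: 14.1
ee_pos: [0.6808, 0.1146, 0.2222]
tcp_rot: [179.8, 15.1, 167.8]
wrist_force: [-7.7, 7.0, 11.4]
opening: 0.0179
grasp_force: 80.4
```

```bash
python3 -m jog '[{"rotation":[0,0,0],"translation":[-8.1,-10.2,-0.5],"grip":15},{"rotation":[0,0,0],"translation":[-18.6,-18,-1],"grip":15},{"rotation":[0,0,0],"translation":[-30.8,-22.8,-1.5],"grip":15}]'
```

```text
time: 14.4
ee_pos: [0.6508, 0.0912, 0.2208]
tcp_rot: [179.8, 15.3, 167.7]
wrist_force: [1.6, 5.2, 8.4]
opening: 0.0178
grasp_force: 79.9
```

```bash
python3 -m jog '[{"rotation":[0,0,0],"translation":[-6.5,-1.2,-0.2],"grip":15},{"rotation":[0,0,0],"translation":[-12.9,-1.4,-0.5],"grip":15},{"rotation":[0,0,0],"translation":[-19.5,-0.7,-0.7],"grip":15},{"rotation":[0,0,0],"translation":[-25.8,0.5,-1],"grip":15},{"rotation":[0,0,0],"translation":[-25.8,0.5,-1],"grip":15}]'
```

```text
time: 14.9
ee_pos: [0.6242, 0.0911, 0.2197]
tcp_rot: [179.9, 15.2, 167.7]
wrist_force: [-4.0, -4.0, 10.2]
opening: 0.0179
grasp_force: 80.2
```

```bash
python3 -m jog '[{"rotation":[0,0,0],"translation":[-6.2,2.2,-0.2],"grip":15},{"rotation":[0,0,0],"translation":[-12,5.2,-0.5],"grip":15},{"rotation":[0,0,0],"translation":[-17.4,9,-0.7],"grip":15},{"rotation":[0,0,0],"translation":[-22.2,13.3,-1],"grip":15},{"rotation":[0,0,0],"translation":[-22.2,13.3,-1],"grip":15}]'
```

```text
time: 15.4
ee_pos: [0.6019, 0.1041, 0.2188]
tcp_rot: [-180.0, 15.2, 167.7]
wrist_force: [-5.3, -7.4, 11.9]
opening: 0.0177
grasp_force: 80.3
```

```bash
python3 -m jog '[{"rotation":[0,0,0],"translation":[-4.1,5,-0.2],"grip":15},{"rotation":[0,0,0],"translation":[-7.8,10.5,-0.5],"grip":15},{"rotation":[0,0,0],"translation":[-7.8,10.5,-0.5],"grip":15}]'
```

```text
time: 15.7
ee_pos: [0.5956, 0.112, 0.2187]
tcp_rot: [-179.7, 15.4, 167.6]
wrist_force: [4.7, -20.3, 9.0]
opening: 0.0178
grasp_force: 80.1
```

```bash
python3 -m jog '[{"rotation":[0,0,0],"translation":[-2.7,5.9,-0.2],"grip":15},{"rotation":[0,0,0],"translation":[-4.8,12.2,-0.5],"grip":15},{"rotation":[0,0,0],"translation":[-4.8,12.2,-0.5],"grip":15}]' 110
```

```text
time: 16.0
ee_pos: [0.5912, 0.1209, 0.2186]
tcp_rot: [-179.4, 15.6, 167.4]
wrist_force: [3.8, -38.2, 11.7]
opening: 0.0172
grasp_force: 101.6
```

```bash
python3 -m jog '[{"rotation":[0,0,0],"translation":[-1,6.4,-0.2],"grip":15},{"rotation":[0,0,0],"translation":[-1,6.4,-0.2],"grip":15},{"rotation":[0,0,0],"translation":[-1,6.4,-0.2],"grip":15}]'
```

```text
time: 16.3
ee_pos: [0.5899, 0.1251, 0.2186]
tcp_rot: [-179.2, 15.6, 167.3]
wrist_force: [1.5, -47.6, 16.4]
opening: 0.017
grasp_force: 102.3
```

```bash
python3 -m jog '[{"rotation":[0,0,0],"translation":[-0.4,6.5,-0.2],"grip":15},{"rotation":[0,0,0],"translation":[-0.4,6.5,-0.2],"grip":15},{"rotation":[0,0,0],"translation":[-0.4,6.5,-0.2],"grip":15}]' 120
```

```text
time: 16.6
ee_pos: [0.5898, 0.1261, 0.2186]
tcp_rot: [-178.6, 15.7, 167.1]
wrist_force: [1.7, -75.2, 16.9]
opening: 0.017
grasp_force: 102.9
```

The force is climbing with no more travel, so the crank is at its stop. I'll ease off the load, release and lift clear.

```bash
python3 -m jog '[{"rotation":[0,0,0],"translation":[0,-8,0],"grip":15},{"rotation":[0,0,0],"translation":[0,-16,0],"grip":15},{"rotation":[0,0,0],"translation":[0,-16,0],"grip":15},{"rotation":[0,0,0],"translation":[0,-16,0],"grip":30},{"rotation":[0,0,0],"translation":[0,-16,0],"grip":45},{"rotation":[0,0,0],"translation":[0,-16,0],"grip":60},{"rotation":[0,0,0],"translation":[0,-16,0],"grip":60},{"rotation":[0,0,0],"translation":[0,-16,40],"grip":60},{"rotation":[0,0,0],"translation":[-10,-16,80],"grip":60},{"rotation":[0,0,0],"translation":[-50,-16,120],"grip":60},{"rotation":[0,0,0],"translation":[-90,-16,120],"grip":60},{"rotation":[0,0,0],"translation":[-90,-16,120],"grip":60}]'
python3 - <<'E'
from h import *
p,d,P=snap('wrist','w6.png'); pi=p.astype(int); h=P[...,2]
k=(pi[...,0]>pi[...,1]*2)&(pi[...,0]>90)&(d>0)&(h>.2)&(abs(P[...,0]-.6)<.08)
t=k&(h>np.percentile(h[k],98)-.004); K=P[t].mean(0); print('knob top',K,P[t].max(0),'angle',np.degrees(np.arctan2(K[1]-.1406,K[0]-.632)))
a=np.radians(-12.2); c,s=np.cos(a),np.sin(a)
for cam in ['wrist','side']:
    if cam=='side': p,d,P=snap('side'); pi=p.astype(int); h=P[...,2]
    x,y=P[...,0]-.5689,P[...,1]-.1543; X=(x*c+y*s)*1000; Y=(-x*s+y*c)*1000
    b=(pi[...,2]>pi[...,0]*1.4)&(pi[...,2]>pi[...,1]*1.25)&(d>0)&(abs(X)<80)&(abs(Y)<60)&(h>.047)&(h<.07)
    if b.sum()>20: print(cam,b.sum(),np.median(h[b]),np.percentile(X[b],[1,99]),np.percentile(Y[b],[1,99]))
    pf=(d>0)&(abs(X)<6)&(abs(Y)<70)&(h>.05)&(h<.11)&~b; print('platen face z',np.percentile(h[pf],[2,10,50,90,98]) if pf.any() else '')
print(readout.get_obs()['wrist_force'])
E
```

```text
time: 17.8
ee_pos: [0.4945, 0.1251, 0.3385]
tcp_rot: [179.8, 15.2, 167.8]
wrist_force: [2.2, -0.1, 1.3]
opening: 0.06
grasp_force: 0.0
knob top [0.59604864 0.10477561 0.24658966] [0.60597809 0.11346139 0.24828694] angle -135.1013478463626
wrist 1459 0.05477875433584062 [-34.9362408    0.83306839] [-25.98610263  28.64893181]
platen face z [0.05883307 0.06077657 0.07150496 0.07345503 0.07410385]
side 157 0.055205138923552166 [-33.53208806   1.08460522] [-26.816047    26.30668562]
platen face z [0.053892   0.05698847 0.06796102 0.07501976 0.07808231]
[ 0.80892828  0.7222214  -0.23836725]
```

View pics/w6.png

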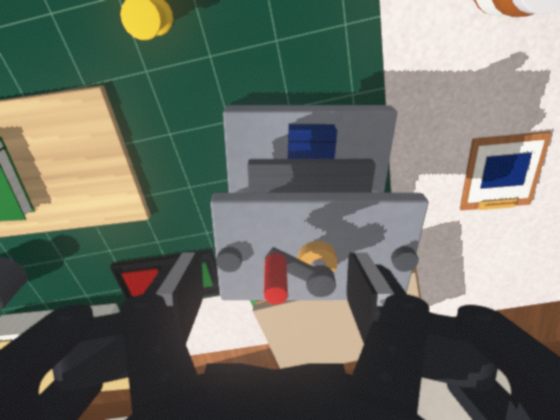

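The knob is at (276,280), about 20° short of where the gripper stood under load. The platen sits on the diary, but either the crank sprang back or the fingers yielded along their closing axis. I'll re-grip with the closing axis radial, so the push goes through the stiff direction.

```bash
python3 - <<'E'
from h import *
togo([.596,.1048,.2155],-60,0)
E
```

```text
trans [  98.9  -20.4 -120. ] rot [  9.1  12.6 -47.5]
```

```bash
python3 -m jog '[{"rotation":[9.1,12.6,-47.5],"translation":[40,-8,0],"grip":40},{"rotation":[9.1,12.6,-47.5],"translation":[70,-15,0],"grip":40},{"rotation":[9.1,12.6,-47.5],"translation":[99,-20.4,0],"grip":40},{"rotation":[9.1,12.6,-47.5],"translation":[99,-20.4,0],"grip":40},{"rotation":[9.1,12.6,-47.5],"translation":[99,-20.4,0],"grip":40},{"rotation":[9.1,12.6,-47.5],"translation":[99,-20.4,0],"grip":40},{"rotation":[9.1,12.6,-47.5],"translation":[99,-20.4,0],"grip":40},{"rotation":[9.1,12.6,-47.5],"translation":[99,-20.4,-40],"grip":40},{"rotation":[9.1,12.6,-47.5],"translation":[99,-20.4,-80],"grip":40},{"rotation":[9.1,12.6,-47.5],"translation":[99,-20.4,-112],"grip":40},{"rotation":[9.1,12.6,-47.5],"translation":[99,-20.4,-120],"grip":40},{"rotation":[9.1,12.6,-47.5],"translation":[99,-20.4,-120],"grip":15},{"rotation":[9.1,12.6,-47.5],"translation":[99,-20.4,-120],"grip":15},{"rotation":[9.1,12.6,-47.5],"translation":[99,-20.4,-120],"grip":15},{"rotation":[9.1,12.6,-47.5],"translation":[99,-20.4,-120],"grip":15}]' 120
python3 - <<'E'
from h import *
t0=np.radians(225)
for k in range(1,9):
    t=t0-np.radians(5*k); print(k*5,np.round(50*np.array([np.cos(t)-np.cos(t0),np.sin(t)-np.sin(t0)]),1))
E
```

```text
time: 19.4
ee_pos: [0.5974, 0.1051, 0.2152]
tcp_rot: [179.9, -0.1, 120.1]
wrist_force: [6.2, 4.0, -10.0]
opening: 0.0175
grasp_force: 106.9
5 [-2.9  3.2]
10 [-5.6  6.7]
15 [-7.9 10.4]
20 [-10.   14.2]
25 [-11.6  18.3]
30 [-12.9  22.4]
35 [-13.9  26.7]
40 [-14.5  31. ]
```

```bash
python3 -m jog '[{"rotation":[0,0,0],"translation":[-2.9,3.2,0],"grip":15},{"rotation":[0,0,0],"translation":[-5.6,6.7,-0.2],"grip":15},{"rotation":[0,0,0],"translation":[-7.9,10.4,-0.4],"grip":15},{"rotation":[0,0,0],"translation":[-7.9,10.4,-0.4],"grip":15}]'
python3 - <<'E'
from h import *
for c in ['side','scene']:
    p,d,P=snap(c); pi=p.astype(int)
    k=(pi[...,0]>pi[...,1]*2)&(pi[...,0]>90)&(d>0)&(P[...,2]>.18)&(abs(P[...,0]-.59)<.06)&(abs(P[...,1]-.12)<.07)
    print(c,k.sum(),np.median(P[k],0) if k.any() else '')
E
```

```text
time: 19.8
ee_pos: [0.5912, 0.1126, 0.2151]
tcp_rot: [179.9, 0.3, 119.9]
wrist_force: [14.5, -11.4, -11.7]
opening: 0.0173
grasp_force: 106.9
side 14 [0.59381867 0.10114306 0.22792087]
scene 0
```

```bash
python3 -m jog '[{"rotation":[0,0,0],"translation":[-2.1,3.8,-0.1],"grip":15},{"rotation":[0,0,0],"translation":[-3.7,7.9,-0.3],"grip":15},{"rotation":[0,0,0],"translation":[-3.7,7.9,-0.3],"grip":15},{"rotation":[0,0,0],"translation":[-3.7,7.9,-0.3],"grip":15}]'
python3 - <<'E'
from h import *
for c in ['side','wrist']:
    p,d,P=snap(c,'k_'+c+'.png'); pi=p.astype(int)
    k=(pi[...,0]>pi[...,1]*2)&(pi[...,0]>90)&(d>0)&(P[...,2]>.18)&(abs(P[...,0]-.59)<.06)&(abs(P[...,1]-.12)<.07)
    print(c,k.sum(),np.median(P[k],0) if k.any() else '')
E
```

```text
time: 20.3
ee_pos: [0.5881, 0.118, 0.215]
tcp_rot: [179.9, 0.5, 119.8]
wrist_force: [16.7, -24.0, -10.2]
opening: 0.0175
grasp_force: 107.1
side 16 [0.59215457 0.10697012 0.22310848]
wrist 3876 [0.58604486 0.12140075 0.24552056]
```

```bash
python3 -m jog '[{"rotation":[0,0,0],"translation":[-1.3,4.1,-0.2],"grip":15},{"rotation":[0,0,0],"translation":[-2.3,8.4,-0.3],"grip":15},{"rotation":[0,0,0],"translation":[-2.3,8.4,-0.3],"grip":15},{"rotation":[0,0,0],"translation":[-2.3,8.4,-0.3],"grip":15}]'
cat > k.py <<'E'
from h import *
p,d,P=snap('wrist'); pi=p.astype(int); h=P[...,2]
k=(pi[...,0]>pi[...,1]*2)&(pi[...,0]>90)&(d>0)&(h>.2)&(abs(P[...,0]-.59)<.07)&(abs(P[...,1]-.12)<.07)
t=k&(h>np.percentile(h[k],98)-.004); K=P[t].mean(0); print(t.sum(),'knob top',K,'angle',np.degrees(np.arctan2(K[1]-.1406,K[0]-.632))%360)
E
python3 k.py
```

```text
time: 20.8
ee_pos: [0.5857, 0.1238, 0.2149]
tcp_rot: [-179.9, 0.7, 119.7]
wrist_force: [15.2, -36.4, -7.9]
opening: 0.017
grasp_force: 107.5
2188 knob top [0.58542492 0.12336406 0.24618944] angle 200.3078969598264
```

```bash
python3 -m jog '[{"rotation":[0,0,0],"translation":[-0.6,4.3,-0.1],"grip":15},{"rotation":[0,0,0],"translation":[-0.8,8.7,-0.3],"grip":15},{"rotation":[0,0,0],"translation":[-0.8,8.7,-0.3],"grip":15},{"rotation":[0,0,0],"translation":[-0.8,8.7,-0.3],"grip":15}]'
python3 k.py
```

```text
time: 21.25
ee_pos: [0.5847, 0.1281, 0.2151]
tcp_rot: [-179.7, 1.1, 119.5]
wrist_force: [12.9, -60.1, -2.2]
opening: 0.0173
grasp_force: 106.3
2089 knob top [0.5846267  0.12651978 0.24613903] angle 196.55292761174482
```

```bash
python3 -m jog '[{"rotation":[0,0,0],"translation":[0,5,0],"grip":15},{"rotation":[0,0,0],"translation":[0,5,0],"grip":15},{"rotation":[0,0,0],"translation":[0,5,0],"grip":15}]'
python3 k.py
```

```text
time: 21.6
ee_pos: [0.5847, 0.1289, 0.2151]
tcp_rot: [-179.5, 1.5, 119.3]
wrist_force: [11.1, -82.8, -1.4]
opening: 0.0171
grasp_force: 106.7
2054 knob top [0.58472472 0.12675656 0.24613085] angle 196.32141517102485
```

The stop is confirmed: the knob moved 0.2° for 23 N more. Next I unload while watching the knob.

```bash
python3 -m jog '[{"rotation":[0,0,0],"translation":[0,-5,0],"grip":15},{"rotation":[0,0,0],"translation":[0,-10,0],"grip":15},{"rotation":[0,0,0],"translation":[1,-14,0],"grip":15},{"rotation":[0,0,0],"translation":[1,-14,0],"grip":15}]'
python3 k.py
```

```text
time: 22.05
ee_pos: [0.5863, 0.1229, 0.2152]
tcp_rot: [-180.0, 0.7, 119.6]
wrist_force: [16.0, -38.7, -4.6]
opening: 0.0171
grasp_force: 106.7
2156 knob top [0.58618446 0.12174231 0.24615858] angle 202.37208418702298
```

```bash
python3 -m jog '[{"rotation":[0,0,0],"translation":[1,-4,0],"grip":15},{"rotation":[0,0,0],"translation":[2,-8,0],"grip":15},{"rotation":[0,0,0],"translation":[3,-11,0],"grip":15},{"rotation":[0,0,0],"translation":[4,-14,0],"grip":15},{"rotation":[0,0,0],"translation":[4,-14,0],"grip":15}]'
python3 k.py; python3 -c "from h import *; print(readout.get_obs()['wrist_force'])"
```

```text
time: 22.6
ee_pos: [0.5908, 0.1137, 0.2153]
tcp_rot: [179.7, 0.4, 119.9]
wrist_force: [20.3, -14.8, -9.1]
opening: 0.0176
grasp_force: 106.8
2180 knob top [0.59072386 0.11295347 0.24641523] angle 213.813963282484
[ 18.60035689 -14.79576992  -7.11604742]
```

```bash
python3 -m jog '[{"rotation":[0,0,0],"translation":[1,-2,0],"grip":15},{"rotation":[0,0,0],"translation":[2,-4,0],"grip":15},{"rotation":[0,0,0],"translation":[3,-6,0],"grip":15},{"rotation":[0,0,0],"translation":[3,-6,0],"grip":15}]'
python3 k.py
python3 -m jog '[{"rotation":[0,0,0],"translation":[0,0,0],"grip":20},{"rotation":[0,0,0],"translation":[0,0,0],"grip":30},{"rotation":[0,0,0],"translation":[0,0,0],"grip":40},{"rotation":[0,0,0],"translation":[0,0,0],"grip":40}]'
python3 k.py
```

```text
time: 23.05
ee_pos: [0.5934, 0.11, 0.2154]
tcp_rot: [179.6, 0.2, 120.0]
wrist_force: [16.9, -2.8, -6.5]
opening: 0.0173
grasp_force: 106.8
2184 knob top [0.59326477 0.10943865 0.24649222] angle 218.81565704988208
time: 23.5
ee_pos: [0.5898, 0.1107, 0.2145]
tcp_rot: [180.0, -0.1, 120.0]
wrist_force: [-0.2, -0.1, -0.2]
opening: 0.0399
grasp_force: 0.0
2183 knob top [0.59719341 0.10539452 0.24653633] angle 225.32644176758265
```

```bash
python3 -m jog '[{"rotation":[0,0,0],"translation":[0,0,45],"grip":40},{"rotation":[0,0,0],"translation":[0,0,85],"grip":40},{"rotation":[0,0,0],"translation":[-40,20,110],"grip":40},{"rotation":[0,0,0],"translation":[-80,40,110],"grip":40},{"rotation":[0,0,0],"translation":[-120,60,110],"grip":20},{"rotation":[0,0,0],"translation":[-140,70,90],"grip":0},{"rotation":[0,0,0],"translation":[-140,70,90],"grip":0}]' 60
python3 - <<'E'
from h import *
togo([.475,.1745,.10],-12.2,30); togo([.5054,.168,.043],-12.2,30)
p,d,P=snap('side'); 
E
python3 - <<'E'
from h import *
p,d,P=snap('wrist'); pi=p.astype(int); h=P[...,2]
k=(pi[...,0]>pi[...,1]*2)&(pi[...,0]>90)&(d>0)&(h>.2)
print(k.sum()); 
if k.any():
    t=k&(h>np.percentile(h[k],98)-.004); K=P[t].mean(0); print(K,np.degrees(np.arctan2(K[1]-.1406,K[0]-.632))%360)
E
```

```text
time: 24.25
ee_pos: [0.4468, 0.1813, 0.3023]
tcp_rot: [-179.9, -0.2, 120.1]
wrist_force: [-0.1, -0.8, 0.7]
opening: 0.0004
grasp_force: 0.0
trans [  28.2   -6.8 -202.3] rot [-18.1 -25.2  46.6]
trans [  58.6  -13.3 -259.3] rot [-18.1 -25.2  46.6]
0
```

```bash
python3 -m jog '[{"rotation":[-18.1,-25.2,46.6],"translation":[10,-5,-30],"grip":0},{"rotation":[-18.1,-25.2,46.6],"translation":[20,-6,-60],"grip":0},{"rotation":[-18.1,-25.2,46.6],"translation":[28,-7,-90],"grip":0},{"rotation":[-18.1,-25.2,46.6],"translation":[28,-7,-120],"grip":0},{"rotation":[-18.1,-25.2,46.6],"translation":[28,-7,-150],"grip":0},{"rotation":[-18.1,-25.2,46.6],"translation":[28,-7,-180],"grip":0},{"rotation":[-18.1,-25.2,46.6],"translation":[28,-7,-202],"grip":0},{"rotation":[-18.1,-25.2,46.6],"translation":[45,-10,-235],"grip":0},{"rotation":[-18.1,-25.2,46.6],"translation":[58.6,-13.3,-258],"grip":0},{"rotation":[-18.1,-25.2,46.6],"translation":[58.6,-13.3,-258],"grip":0},{"rotation":[-18.1,-25.2,46.6],"translation":[58.6,-13.3,-258],"grip":0}]'
python3 -m jog '[{"rotation":[0,0,0],"translation":[8,-1.7,0],"grip":0},{"rotation":[0,0,0],"translation":[16,-3.4,0],"grip":0},{"rotation":[0,0,0],"translation":[16,-3.4,0],"grip":0}]'
```

```text
time: 25.45
ee_pos: [0.5088, 0.1668, 0.0458]
tcp_rot: [179.8, 30.0, 167.6]
wrist_force: [0.1, -0.1, 1.3]
opening: -0.0
grasp_force: 0.0
time: 25.75
ee_pos: [0.5256, 0.1641, 0.0465]
tcp_rot: [179.7, 30.1, 167.6]
wrist_force: [-0.5, 0.4, -0.0]
opening: 0.0001
grasp_force: 0.0
```

```bash
python3 -m jog '[{"rotation":[0,0,0],"translation":[2,-0.4,0],"grip":0},{"rotation":[0,0,0],"translation":[4,-0.9,0],"grip":0},{"rotation":[0,0,0],"translation":[4,-0.9,0],"grip":0}]'
```

```text
time: 26.05
ee_pos: [0.528, 0.1631, 0.0452]
tcp_rot: [179.8, 30.0, 167.6]
wrist_force: [-1.3, 0.8, 1.5]
opening: 0.0
grasp_force: 1.1
```

```bash
python3 -m jog '[{"rotation":[0,0,0],"translation":[1.5,-0.3,0],"grip":0},{"rotation":[0,0,0],"translation":[3,-0.6,0],"grip":0},{"rotation":[0,0,0],"translation":[3,-0.6,0],"grip":0}]'; python3 -c "
from h import *
p,d,P=snap('side'); o=readout.get_obs(); print(o['ee_pos'],o['wrist_force'])"
```

```text
time: 26.35
ee_pos: [0.5287, 0.163, 0.0449]
tcp_rot: [179.8, 29.8, 167.8]
wrist_force: [-34.0, 1.3, 20.7]
opening: 0.0003
grasp_force: 16.9
[0.5287093  0.16303145 0.04490869] [-33.55598375   2.19424384  20.99550814]
```

The diary resists a 34 N push without moving, so the platen really does clamp it. Now I back off and check the end state.

```bash
python3 -m jog '[{"rotation":[0,0,0],"translation":[-10,2,0],"grip":0},{"rotation":[0,0,0],"translation":[-40,9,15],"grip":0},{"rotation":[0,0,0],"translation":[-80,17,50],"grip":0},{"rotation":[0,0,0],"translation":[-100,21,95],"grip":0},{"rotation":[0,0,0],"translation":[-110,21,140],"grip":0},{"rotation":[0,0,0],"translation":[-110,21,185],"grip":0},{"rotation":[0,0,0],"translation":[-110,21,220],"grip":0},{"rotation":[0,0,0],"translation":[-110,21,220],"grip":0},{"rotation":[0,0,0],"translation":[-110,21,220],"grip":0}]'
python3 - <<'E'
from h import *
p,d,P=snap('wrist','w7.png'); pi=p.astype(int); h=P[...,2]
a=np.radians(-12.2); c,s=np.cos(a),np.sin(a)
x,y=P[...,0]-.5689,P[...,1]-.1543; X=(x*c+y*s)*1000; Y=(-x*s+y*c)*1000
b=(pi[...,2]>pi[...,0]*1.4)&(pi[...,2]>pi[...,1]*1.25)&(d>0)&(abs(X)<80)&(abs(Y)<60)&(h>.048)&(h<.065)
print(b.sum(),np.median(h[b]),np.percentile(X[b],[1,99]),np.percentile(Y[b],[1,99]))
k=(pi[...,0]>pi[...,1]*2)&(pi[...,0]>90)&(d>0)&(h>.2)&(abs(P[...,0]-.59)<.07)
if k.any():
    t=k&(h>np.percentile(h[k],98)-.004); K=P[t].mean(0); print(K,np.degrees(np.arctan2(K[1]-.1406,K[0]-.632))%360)
E
```

```text
time: 27.3
ee_pos: [0.4212, 0.1836, 0.2654]
tcp_rot: [179.7, 30.1, 167.6]
wrist_force: [-0.2, -0.3, -0.5]
opening: 0.0
grasp_force: 0.0
1449 0.05485650214584897 [-35.31876223   0.59233536] [-25.73994737  28.80052043]
```

View pics/w7.png

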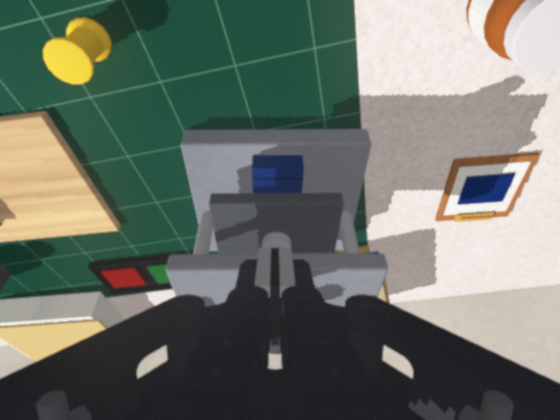

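The diary's spine shows at (277,173), square on the ledge with the platen down on it. It is still at −35 mm, and the robot is clear.

```bash
python3 -c "
from h import *
print(bot.job_done())"
```

```text
the job is handed in; nothing more can be done
None
```

I pressed the blue diary and handed the job in: it lies flat and square with its spine 35 mm out, the crank reached its stop but sprang back about 29° on release, and the platen still held the diary against a 34 N push.

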